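Open the toy combination padlock and present it

TASK

Turn the dial of the orange toy padlock clockwise, click by click, until its red pointer end clicks home at the red dot beside the shackle; then, with the lock still sitting in its latch, pull the blue tab to slide the shackle fully open and free of the hook. Then take the open lock out of the latch and present it: finish while still holding it in the gripper, level, still and open, with the lock's body over the middle of the green round mat and 10 to 25 cm above the table. Do not shift or knock over the other toys.

Things in the scene. Friction and masses are not known exactly. Their poses are not given: they have to be found in the camera images.
- lock_center (a point): Centre of the padlock's orange body, a loose block 64 (x) x 56 (y) x 32 (z) mm lying in the latch; 0.3 kg with dial and shackle. x points towards the shackle, z up through the dial face. Underside 16 mm below, top 16 mm above. 1.5 to 2 mm play in the latch; lifts straight up once open. Grip its long sides (y = +/-28 mm) at mid-length from above, fingers either side of the dial.
- dial_bar (a point): Centre of the dial's upright grip bar, directly above lock_center: 42 mm long, 12 mm wide, 24 mm tall, white with one end red, on a black round dial plate (49 mm diameter; its top is 12 mm below this point and 21.5 mm above lock_center). x points along the bar to the red end; z is up, the dial's axis.
- dial (a joint): Dial angle, rad, counter-clockwise from above. 0 = red end at the red dot, along the lock's x axis: only there (within 0.13) is the shackle free. Clockwise reduces it; stop at -0.2. Click notches every 0.524 rad (30 degrees, counted from 0), into which it drops with about 0.05 N m and stays when let go. Starts 2 to 4 notches above 0.
- tab (a point): Centre of the blue upright pull tab on the steel shackle's end: 22 mm long (x, the pull direction), 14 mm wide (y), 36 mm tall; free all round, its underside 24 mm above the table. Axes as the lock's; closed, it lies 96 mm ahead of and 12 mm above lock_center.
- shackle (a joint): How far the shackle is pulled out along the lock's x axis, m: 0 closed, 0.025 fully open (stop). Slides with about 2 N of friction and stays where left; blocked after about 1.5 mm unless the dial is at 0. While closed its bow is caught under the latch's hook, which it clears after about 10 mm.
- latch_seat (a point): Middle of the fixed wooden latch's seat, 14 mm above the table, under the lock; x as the lock's. Base 102 x 84 mm. Low cheeks (8 mm tall) at the lock's corners, 12 mm stop behind it, and ahead a 22 mm steel bracket that takes the pull, with a hook 30 mm tall inside the shackle, its lip ending 72 mm ahead of this point.
- mat_middle (a point): Middle of the top of the green round mat with a white centre, 120 mm diameter, 3 mm thick, fixed flat on the table.
- cup: Purple cup, 72 mm diameter at the rim, 75 mm tall; origin at the centre of its underside. Leave alone.
- jar: Clear glass jar with closed steel lid, 76 mm diameter, 103 mm tall; origin under its centre. Leave alone.
- bus: Blue toy bus, 130 mm long (y), 54 mm wide, 62 mm tall; origin under its centre. Leave alone.
- arch: Red wooden arch, 120 mm wide (y), 40 mm thick, 90 mm tall; origin under its centre. Leave alone.
- stacker: Yellow round stacking toy, 84 mm diameter, 90 mm tall; origin under its centre. Leave alone.
Not all that is in view belongs to the job. What is shaped like the part that bears latch_seat but yellow is not meant.

How it is judged:
On the way, in this order (a step that is already met when the one before it is completed fails the run):
1. the dial clicks home at the red dot, the lock still shut in its latch (value of joint dial between -0.13 and 0.13 rad and value of joint shackle below 0.006 m and distance between lock_center and latch_seat below 0.022 m), for 0.2 s.
2. the shackle is pulled fully open while the lock's body still sits in the latch (value of joint shackle above 0.021 m and distance between lock_center and latch_seat below 0.022 m), for 0.2 s.
At the end, for the whole second after the job is handed in: The lock is held in the gripper (finger contact over 1 N), its centre within 40 mm of the mat's middle seen from above and 100 to 260 mm above the table, level within 0.3 rad, slower than 0.03 m/s, the shackle still at least 19 mm open (horizontal distance between lock_center and mat_middle below 0.04 m and height (world z) of lock_center between 0.1 and 0.26 m and angle between lock_center's own z axis and vertical below 0.3 rad and value of joint shackle above 0.019 m and linear speed of lock below 0.03 m/s and contact force between lock and the fingers above 1 N); the arm keeps its last pose, push and grip.
It fails at once if the cup is shifted more than 30 mm or tipped (distance of cup from where it was at the start of the episode above 0.03 m or angle between cup's own z axis and vertical above 0.4 rad).
It fails at once if the jar is shifted more than 30 mm or tipped (distance of jar from where it was at the start of the episode above 0.03 m or angle between jar's own z axis and vertical above 0.4 rad).
It fails at once if the bus is shifted more than 30 mm or tipped (distance of bus from where it was at the start of the episode above 0.03 m or angle between bus's own z axis and vertical above 0.4 rad).
It fails at once if the arch is shifted more than 30 mm or tipped (distance of arch from where it was at the start of the episode above 0.03 m or angle between arch's own z axis and vertical above 0.4 rad).
It fails at once if the stacker is shifted more than 30 mm or tipped (distance of stacker from where it was at the start of the episode above 0.03 m or angle between stacker's own z axis and vertical above 0.4 rad).
It also fails if it takes over 72 s, if anything falls off the work surface, if the arm or the gripper's body presses on something with over 40 N, if the wrist force passes 120 N, or if a joint passes its speed limit or range.

ROBOT

A 6-joint arm with a two-finger parallel gripper is mounted at the origin on the work surface. World frame = base frame: x ahead of the robot, y to its left, z up, the work surface at z = 0. Lengths are in m, angles in rad, forces in N, time in s.
With the tool pointing down it reaches from about 0.35 to 0.975 m from the base axis. Payload 4.9 kg.
Tool frame: the origin (TCP) lies at the very end of the fingers, on their centre line; the grasp point (between the pads) lies 19 mm behind it; y points along the fingers, z is the direction in which the jaws open and shut, and the axes are right-handed (so a half turn about y gives the same grasp; the last joint's range is limited). The gripper opens to 85 mm and grips with 20 to 120 N. Pads are 22 mm wide; open, the fingers measure 114 mm over their backs; the gripper's body (76 mm by 85 mm) begins 54 mm behind the grasp point. The pads swing forward as they close: fully open they stand 13 mm farther back than shut.
Start: joints at [1.155, 0.053, 1.613, -0, 1.476, -0.119], TCP at [0.183, 0.598, 0.231] pointing down, gripper open.
Joint ranges: [-3.01, 3.01], [-1.01, 2.22], [0.06, 2.58], [-1.02, 4.17], [0.09, 2.62], [-3.14, 3.14]. Speed limits (rad/s): [2.57, 2.57, 3.14, 3.14, 3.14, 3.14].

INTERFACE

Orientations are given as a rotation vector (axis times angle).
In Python, from station import monitor, viewer, ticket gives the robot as it stands.
- The arm moves only by the tool servo_tool, never from a script. Its argument "commands" is one flat list of numbers, 7 for each row, row after row: the turn, a rotation vector about the tool's x, y, z in rad, then the shift along the tool's x, y, z in cm, then the opening, from 0 (shut) to 1 (fully open). In form: [rx, ry, rz, dx, dy, dz, claw, rx, ry, rz, dx, dy, dz, claw, ...]. A call has 1 to 20 rows; each row shifts and turns the pose as measured when the row begins, along the tool's axes as they then stand; what a row does not reach is not made up. A row lasts 1/10 s, in which the tool goes at most 50 mm and 8.59 degrees, less where a joint would pass 70% of its speed; a pose out of reach is approached as far as the arm can. A call is refused whole if a number of a shift passes 5 or a number of a turn 0.15, either way. A call with a gripper value outside its range is refused whole. The fingers move at their own pace and stop on an object; "grip_force" is the grip in N (left out, the last holds). Time passes only in rows, so rows that do not move let the fingers close. It gives the time, the measured TCP pose, the force and the opening at its end, in the units of the state.
- monitor.get_obs(): the state, without advancing time (a new reading comes with each control period).
- viewer.get_image(name): name is "side" or "top" or "wrist"; returns a dict with "frame" (480x640x3 uint8, red, green, blue), "depth" (480x640 float32, m along the optical axis (not along the pixel's ray), 0 where there is no reading), "camera_matrix" (3x3 intrinsics, pixels), "dist_coeffs" ([k1, k2, p1, p2, k3] as OpenCV has them; the pictures are not rectified), "cam_to_world" (4x4, takes a point from camera to world coordinates). Camera axes: x right, y down, z forward; pixel columns grow to the right and rows downward; lengths in m; the calibration is good to about 2 mm. A picture is of the moment at which its call begins.
- ticket.finish_job(): hands the job in, once; it reports no verdict.
The state is a dict: "t": time; "q": joint angles; "dq": joint speeds; "effort": joint torques, N m; "tool_pos": TCP position; "tool_rot": TCP orientation; "contact_force": force on the tool from outside, world axes, zero at the start; "wrist_torque": the same for the moment, N m; "opening": finger opening in m.
Only numpy, scipy, OpenCV 4.12 (cv2) and the standard library are available. Lean on these libraries where they do the work, as an engineer would, in place of code of your own. Each camera call takes 0.05 s, during which the arm holds its last target.

## Working session

There is one attempt and no reset: what is moved stays moved. The work goes in short steps, Python scripts to look and compute and a tool call to move; the robot and the scene stay as the last step left them, time stands still between calls to the robot, and variables do not carry over. Pictures are saved under pics/ and viewed, and the job is handed in when it is done.

Besides the shell and the picture viewer there is one more tool, called after "Call:" by a JSON object that holds its "method" and its "body", one argument or row to a line. servo_tool: Moves the arm, as the interface text tells. Its arguments: {"type":"object","properties":{"commands":{"type":"array","items":{"type":"number"}},"grip_force":{"type":"number"}},"required":["commands"]}

```bash
mkdir -p pics; ls; cat > h.py <<'E'
import numpy as np, cv2
from station import monitor, viewer, ticket
def grab(name,tag):
    im=viewer.get_image(name)
    cv2.imwrite(f'pics/{tag}.png',im['frame'][:,:,::-1])
    np.savez(f'pics/{tag}.npz',**im)
    return im
def load(tag): return dict(np.load(f'pics/{tag}.npz'))
def ray(im,uv):
    uv=np.asarray(uv,float).reshape(-1,1,2)
    n=cv2.undistortPoints(uv,im['camera_matrix'],im['dist_coeffs']).reshape(-1,2)
    d=np.c_[n,np.ones(len(n))]@im['cam_to_world'][:3,:3].T
    return im['cam_to_world'][:3,3],d
def onplane(im,uv,z):
    o,d=ray(im,uv); return o+d*((z-o[2])/d[:,2])[:,None]
def proj(im,P):
    T=np.linalg.inv(im['cam_to_world']); r,_=cv2.Rodrigues(T[:3,:3])
    return cv2.projectPoints(np.asarray(P,float).reshape(-1,1,3),r,T[:3,3],im['camera_matrix'],im['dist_coeffs'])[0].reshape(-1,2)
def cloud(im):
    h,w=im['depth'].shape
    u,v=np.meshgrid(np.arange(w),np.arange(h))
    n=cv2.undistortPoints(np.c_[u.ravel(),v.ravel()].astype(float).reshape(-1,1,2),im['camera_matrix'],im['dist_coeffs']).reshape(-1,2)
    P=np.c_[n,np.ones(len(n))]*im['depth'].reshape(-1,1)
    return (P@im['cam_to_world'][:3,:3].T+im['cam_to_world'][:3,3]).reshape(h,w,3)
E
python3 - <<'E'
from h import *
for n in ['top','side','wrist']:
    im=grab(n,n+'0'); print(n,im['camera_matrix'].round(1).tolist(),im['dist_coeffs'],im['cam_to_world'].round(3).tolist())
o=monitor.get_obs(); print(o)
print(cv2.Rodrigues(np.array(o['tool_rot'],float))[0].round(3))
E
```

```text
pics
top [[522.9, 0.0, 327.3], [0.0, 522.9, 235.1], [0.0, 0.0, 1.0]] [-0.13690535  0.          0.          0.          0.        ] [[0.016, -0.995, 0.1, 0.478], [-1.0, -0.017, -0.004, 0.063], [0.006, -0.1, -0.995, 1.115], [0.0, 0.0, 0.0, 1.0]]
side [[585.6, 0.0, 315.0], [0.0, 585.6, 234.3], [0.0, 0.0, 1.0]] [-0.10923026  0.          0.          0.          0.        ] [[0.719, -0.403, 0.566, -0.114], [-0.695, -0.412, 0.59, -0.683], [-0.005, -0.817, -0.576, 0.753], [0.0, 0.0, 0.0, 1.0]]
wrist [[421.4, 0.0, 326.5], [0.0, 421.4, 239.9], [0.0, 0.0, 1.0]] [-0.08781952  0.          0.          0.          0.        ] [[0.293, 0.913, 0.286, 0.11], [0.956, -0.279, -0.088, 0.62], [-0.0, 0.299, -0.954, 0.373], [0.0, 0.0, 0.0, 1.0]]
{'t': 0.15, 'q': array([ 1.15497520e+00,  5.32599528e-02,  1.61396312e+00, -3.41754137e-06,
        1.47601293e+00, -1.19028582e-01]), 'dq': array([-4.38044214e-04, -2.91834768e-03, -4.00769766e-03, -7.11698479e-04,
        2.11130989e-05,  2.53646028e-03]), 'effort': array([ 8.67388644e-05, -3.94243634e+01, -3.70721376e+01, -1.58809194e-04,
        4.77519512e-03,  4.95051108e-05]), 'tool_pos': array([0.18260494, 0.59722378, 0.23032074]), 'tool_rot': array([-1.55980306,  0.23333568, -0.23265652]), 'contact_force': array([-0.25952379,  0.46273457, -0.57617482]), 'wrist_torque': array([-0.0125027 ,  0.05657122, -0.01943607]), 'opening': 0.08547228949988908}
[[ 0.956 -0.001  0.292]
 [-0.292 -0.002  0.956]
 [-0.    -1.    -0.002]]
```

View pics/top0.png

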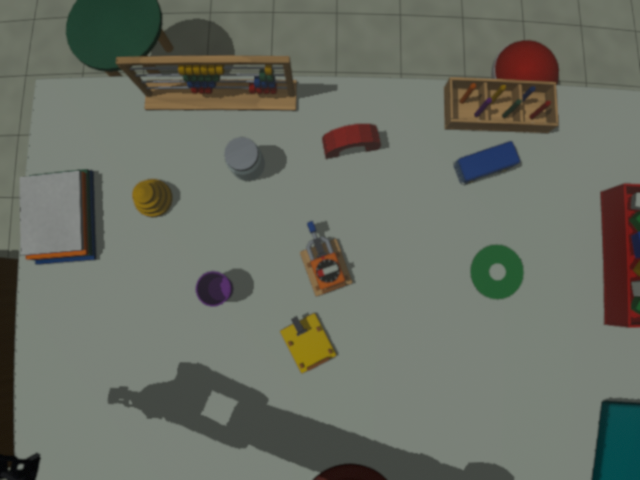

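View pics/side0.png

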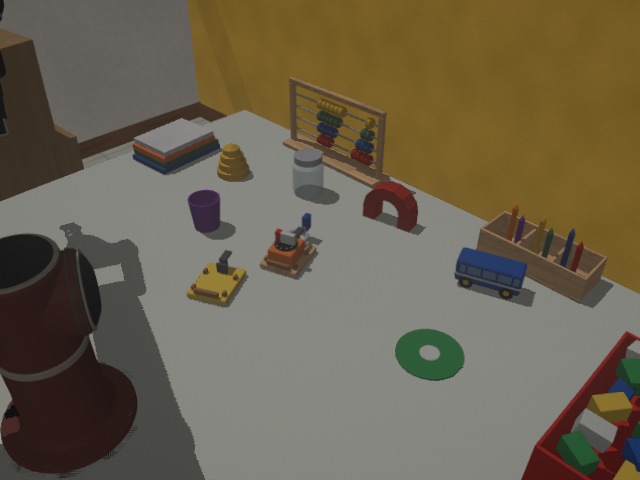

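View pics/wrist0.png

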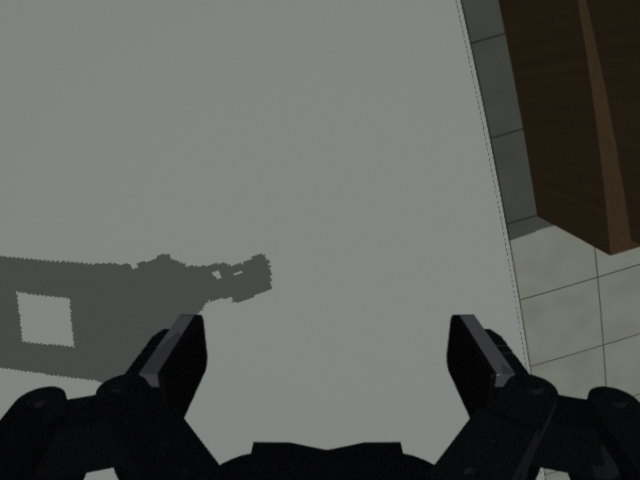

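The top view shows the lock at about (325,268), with its shackle and blue tab toward (312,228). The mat is at (497,272) and the yellow decoy latch at (308,343). Next I'll zoom in and measure.

```bash
python3 - <<'E'
from h import *
im=load('top0'); f=im['frame'][:,:,::-1]
a=cv2.resize(f[210:310,270:380],None,fx=5,fy=5,interpolation=cv2.INTER_CUBIC)
s=load('side0')['frame'][:,:,::-1]
b=cv2.resize(s[205:285,250:330],None,fx=6,fy=6,interpolation=cv2.INTER_CUBIC)
cv2.imwrite('pics/za.png',a);cv2.imwrite('pics/zb.png',b)
hsv=cv2.cvtColor(im['frame'],cv2.COLOR_RGB2HSV)
P=cloud(im)
def m(lo,hi,box):
    k=cv2.inRange(hsv,np.array(lo),np.array(hi)); z=np.zeros_like(k); x0,y0,x1,y1=box; z[y0:y1,x0:x1]=k[y0:y1,x0:x1]; return z
g=m((45,100,40),(80,255,255),(460,240,540,310)); c=max(cv2.findContours(g,0,1)[0],key=cv2.contourArea); (cx,cy),_,_=cv2.fitEllipse(c); print('mat',onplane(im,[[cx,cy]],0.003))
b=m((100,100,40),(125,255,255),(295,215,330,240)); ys,xs=np.nonzero(b); print('tab px',xs.mean(),ys.mean(),xs.min(),xs.max(),ys.min(),ys.max()); q=P[ys,xs]; print('tab',np.median(q,0),q[:,2].max()); 
top=q[q[:,2]>.05]; print(len(top),top.mean(0))
o=m((3,150,80),(14,255,255),(290,230,360,300)); ys,xs=np.nonzero(o); q=P[ys,xs]; q=q[(abs(q[:,2]-.046)<.006)]; print('body',len(q),q.mean(0)); r=cv2.minAreaRect((q[:,:2]*1000).astype(np.float32)); print(r)
r2=m((0,150,60),(3,255,255),(290,230,360,300))|m((172,120,60),(180,255,255),(290,230,360,300)); ys,xs=np.nonzero(r2); print(np.c_[xs,ys,(P[ys,xs]*1000).round()])
E
```

```text
mat [[ 0.51659745 -0.3089093   0.003     ]]
tab px 311.16326530612247 226.44897959183675 308 314 222 231
tab [0.60164483 0.09168197 0.05894066] 0.06282090688402753
49 [0.60105256 0.0914581  0.05925572]
body 368 [0.50943579 0.05833131 0.04506667]
((511.71356201171875, 57.17372131347656), (63.86720275878906, 55.023338317871094), 21.290800094604492)
[[319. 270. 513.  74.  51.]
 [320. 270. 512.  72.  73.]
 [321. 270. 512.  70.  78.]
 [318. 271. 510.  76.  75.]
 [319. 271. 510.  74.  76.]
 [320. 271. 510.  72.  76.]
 [321. 271. 510.  70.  76.]
 [318. 272. 508.  76.  78.]
 [319. 272. 508.  74.  76.]
 [320. 272. 508.  72.  73.]
 [321. 272. 509.  70.  73.]
 [318. 273. 506.  76.  74.]
 [319. 273. 506.  74.  73.]
 [320. 273. 506.  72.  79.]
 [321. 273. 506.  70.  77.]
 [322. 273. 507.  68.  74.]
 [318. 274. 504.  76.  74.]
 [319. 274. 504.  74.  72.]
 [320. 274. 505.  72.  72.]
 [321. 274. 504.  70.  78.]
 [322. 274. 505.  68.  75.]
 [319. 275. 502.  74.  75.]
 [320. 275. 502.  72.  78.]
 [321. 275. 503.  70.  73.]
 [322. 275. 503.  68.  72.]
 [319. 276. 500.  74.  74.]
 [320. 276. 500.  72.  74.]]
```

View pics/za.png

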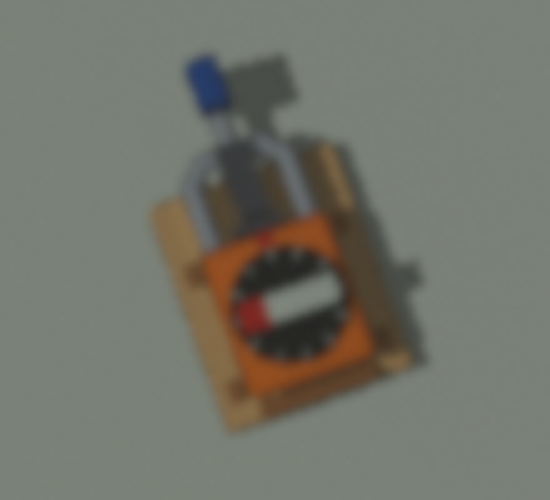

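View pics/zb.png

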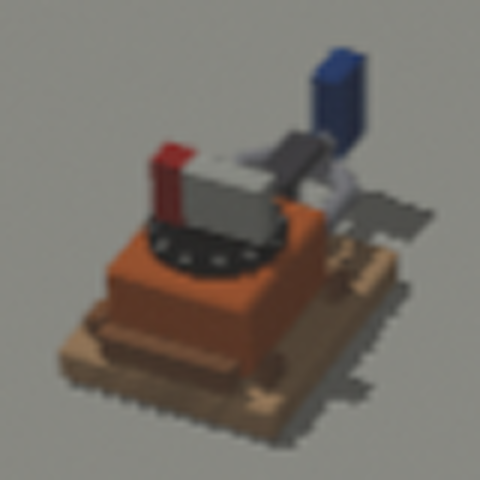

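From the top view, the lock centre is at about (0.512, 0.057) with its axis at about 21°. The red end of the dial sits about 90° (3 notches) counter-clockwise of the dot, and the mat is at (0.517, -0.309). I'll move above the lock for a closer wrist view.

Call:
{"method": "servo_tool", "body": {
  "commands": [0,0,0,2.5,0,-2.2,1,0,0,0,3.3,0,-2.9,1,0,0,0,3.3,0,-2.9,1,0,0,0,3.3,0,-2.9,1,0,0,0,3.3,0,-2.9,1,0,0,0,3.3,0,-2.9,1,0,0,0,3.3,0,-2.9,1,0,0,0,3.3,0,-2.9,1,0,0,0,3.3,0,-2.9,1,0,0,0,3.3,0,-2.9,1,0,0,0,3.3,0,-2.9,1,0,0,0,3.3,0,-2.9,1,0,0,0,3.3,0,-2.9,1,0,0,0,3.3,0,-2.9,1,0,0,0,2.4,0,-2.1,1]
}}

```text
t: 1.65
tool_pos: [0.5256, 0.0374, 0.2264]
tool_rot: [-1.563, 0.227, -0.225]
contact_force: [0.6, 0.8, 0.5]
opening: 0.0852
```

Call:
{"method": "servo_tool", "body": {
  "commands": [0,0.13,0,0,0,0,1,0,0.13,0,0,0,0,1,0,0.13,0,0,0,0,1,0,0.13,0,0,0,0,1,0,0.13,0,0,0,0,1,0,0.13,0,0,0,0,1,0,0.13,0,0,0,0,1]
}}

```text
t: 2.35
tool_pos: [0.5261, 0.0315, 0.2229]
tool_rot: [-1.354, 0.969, -0.962]
contact_force: [0.6, 0.8, 0.6]
opening: 0.0854
```

```bash
cat >> h.py <<'E'
def st():
    o=monitor.get_obs(); R=cv2.Rodrigues(np.array(o['tool_rot'],float))[0]
    print('t',round(o['t'],2),'pos',np.round(o['tool_pos'],4),'jawdeg',round(np.degrees(np.arctan2(R[1,2],R[0,2])),2),'ydown',R[:,1].round(3),'F',np.round(o['contact_force'],1),'T',np.round(o['wrist_torque'],2),'open',round(o['opening'],4),'q6',round(o['q'][5],2))
    return o,R
def need(target,jawdeg):
    o,R=st(); d=np.asarray(target)-o['tool_pos']; 
    a=np.radians(jawdeg); z=np.array([np.cos(a),np.sin(a),0]); y=np.array([0,0,-1.]); x=np.cross(y,z)
    Rt=np.c_[x,y,z]; rv=cv2.Rodrigues(R.T@Rt)[0].ravel()
    print('shift cm (tool now)',(R.T@d*100).round(2),'after-turn axes',(Rt.T@d*100).round(2),'turn',rv.round(3))
E
python3 - <<'E'
from h import *
st(); grab('wrist','w1')
E
```

```text
t 2.35 pos [0.5261 0.0315 0.2229] jawdeg 18.75 ydown [-0.008 -0.004 -1.   ] F [0.6 0.8 0.6] T [0.02 0.03 0.04] open 0.0854 q6 -0.41
```

View pics/w1.png

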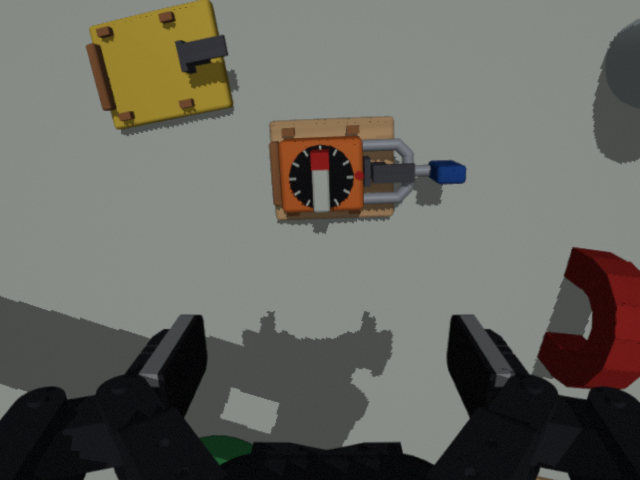

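The wrist view shows the lock body at about (321,176), the red bar end pointing up at (320,160), the red dot at (359,176) and the tab at (447,172). So the dial is at +90°. I'll refine the numbers.

```bash
cat > meas.py <<'E'
from h import *
import sys
def meas(tag,box=None):
    im=load(tag); hsv=cv2.cvtColor(im['frame'],cv2.COLOR_RGB2HSV); P=cloud(im)
    def m(lo,hi): return cv2.inRange(hsv,np.array(lo),np.array(hi))
    def big(k): return max(cv2.findContours(k,0,cv2.CHAIN_APPROX_NONE)[0],key=cv2.contourArea)
    zone=(P[:,:,0]>.40)&(P[:,:,0]<.64)&(P[:,:,1]>-.02)&(P[:,:,1]<.13)
    top=(zone&(abs(P[:,:,2]-.046)<.004)).astype(np.uint8)*255
    o=(m((3,150,60),(15,255,255))>0)&(abs(P[:,:,2]-.046)<.005)&zone
    c=big(o.astype(np.uint8)*255).reshape(-1,2); w=onplane(im,c,.046)[:,:2]*1000
    r=cv2.minAreaRect(w.astype(np.float32)); print('body',r)
    b=(m((100,120,40),(125,255,255))>0)&zone&(P[:,:,2]>.0575)
    ys,xs=np.nonzero(b); print('tabtop',len(xs),P[ys,xs].mean(0), onplane(im,np.c_[xs,ys],.060).mean(0))
    bar=zone&(P[:,:,2]>.071)&(P[:,:,2]<.08)
    ys,xs=np.nonzero(bar); w=onplane(im,np.c_[xs,ys],.0755); r=cv2.minAreaRect((w[:,:2]*1000).astype(np.float32)); print('bar',len(xs),w.mean(0),r, P[ys,xs].mean(0))
    k=bar&(hsv[:,:,1]>100); ys,xs=np.nonzero(k); red=onplane(im,np.c_[xs,ys],.0755).mean(0); d=red-w.mean(0); print('red',len(xs),red,'ang',np.degrees(np.arctan2(d[1],d[0])))
if __name__=='__main__': meas(sys.argv[1])
E
python3 meas.py w1; python3 meas.py top0
```

```text
body ((512.3236694335938, 56.283599853515625), (63.40229797363281, 54.96723937988281), 21.074655532836914)
tabtop 491 [0.60059283 0.09037809 0.06143593] [0.60105033 0.0903364  0.06      ]
bar 1040 [0.51212071 0.05679942 0.0755    ] ((512.1618041992188, 56.1041259765625), (12.38480281829834, 41.430686950683594), 20.448389053344727) [0.5121344  0.05673825 0.07517058]
red 328 [0.50710179 0.07007111 0.0755    ] ang 110.71498424887905
body ((511.4770812988281, 57.131919860839844), (63.35758972167969, 54.94309616088867), 21.38434410095215)
tabtop 41 [0.57729513 0.08600674 0.26593525] [0.62445241 0.040167   0.06      ]
bar 126 [0.5114298  0.05746101 0.0755    ] ((511.5834045410156, 56.86773681640625), (12.109234809875488, 41.546321868896484), 20.378023147583008) [0.51145445 0.05745519 0.07471822]
red 36 [0.5064269  0.07138036 0.0755    ] ang 109.76944458854518
```

```bash
python3 - <<'E'
from h import *
need([.512,.0565,.057],21)
E
```

```text
t 2.4 pos [0.526  0.0316 0.2228] jawdeg 18.56 ydown [-0.008 -0.004 -1.   ] F [ 1.2  0.3 -0.7] T [-0.04 -0.06 -0.  ] open 0.0854 q6 -0.4
shift cm (tool now) [-2.83 16.58 -0.39] after-turn axes [-2.83 16.58 -0.42] turn [ 0.009 -0.043  0.001]
```

Call:
{"method": "servo_tool", "body": {
  "commands": [0.009,-0.043,0,-0.9,0,-0.1,0.4,0,0,0,-0.9,2,-0.1,0.4,0,0,0,-0.5,2.5,-0.1,0.4,0,0,0,-0.3,2.5,-0.1,0.4,0,0,0,0,2,0,0.4,0,0,0,0,1.2,0,0.4,0,0,0,0,0,0,0.4]
}}

```text
t: 3.1
tool_pos: [0.5116, 0.0584, 0.1181]
tool_rot: [-1.368, 0.909, -0.914]
contact_force: [-0.8, -0.7, -0.1]
opening: 0.0343
```

```bash
python3 - <<'E'
from h import *
need([.512,.0565,.057],21); grab('wrist','w2')
E
python3 meas.py w2
```

```text
t 3.1 pos [0.5116 0.0584 0.1181] jawdeg 22.74 ydown [ 0.004  0.001 -1.   ] F [-0.8 -0.7 -0.1] T [-0.02  0.03 -0.01] open 0.0343 q6 -0.43
shift cm (tool now) [ 0.19  6.11 -0.06] after-turn axes [ 0.19  6.11 -0.03] turn [-0.004  0.03   0.   ]
body ((511.76025390625, 57.15742492675781), (62.81431579589844, 55.463619232177734), 21.1676082611084)
tabtop 865 [0.59977136 0.09069381 0.06120454] [0.6003973  0.09049147 0.06      ]
bar 2081 [0.51160902 0.05760665 0.0755    ] ((511.7665710449219, 56.758018493652344), (12.330377578735352, 42.95437240600586), 20.130449295043945) [0.51167011 0.05746085 0.07512624]
red 727 [0.50681124 0.07033852 0.0755    ] ang 110.6480274064272
```

View pics/w2.png

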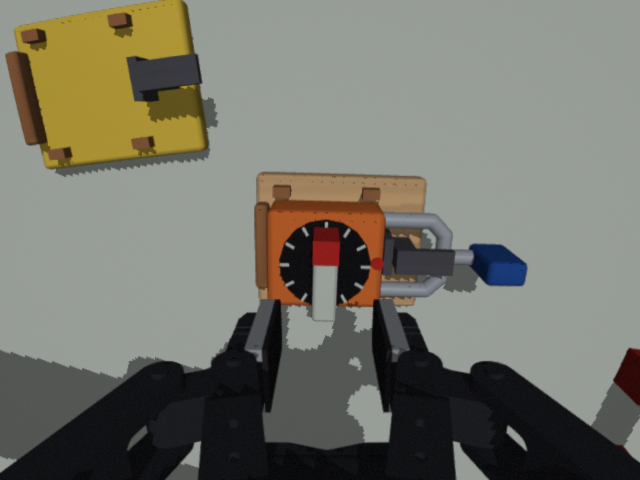

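The bar is between the fingers: its centre is at about (325,272) and it is aligned with the pads. Now I'll go down and grip it.

Call:
{"method": "servo_tool", "body": {
  "commands": [-0.003,0.03,0,0.12,1.5,-0.05,0.4,0,0,0,0,1.5,0,0.4,0,0,0,0,1.5,0,0.4,0,0,0,0,1,0,0.4,0,0,0,0,0.4,0,0.4,0,0,0,0,0,0,0.4]
}}

```text
t: 3.75
tool_pos: [0.5154, 0.0567, 0.059]
tool_rot: [-1.355, 0.929, -0.941]
contact_force: [-0.7, 0.2, 0.4]
opening: 0.034
```

```bash
python3 - <<'E'
from h import *
need([.5118,.057,.057],21)
E
```

```text
t 3.75 pos [0.5154 0.0567 0.059 ] jawdeg 20.95 ydown [ 0.009 -0.    -1.   ] F [-0.7  0.2  0.4] T [ 0.01 -0.01  0.03] open 0.034 q6 -0.4
shift cm (tool now) [-0.16  0.19 -0.33] after-turn axes [-0.16  0.2  -0.33] turn [-0.009 -0.001  0.003]
```

Call:
{"method": "servo_tool", "body": {
  "commands": [-0.009,0,0.003,-0.15,0.2,-0.33,0.4,0,0,0,0,0,0,0.4,0,0,0,0,0,0,0.4]
}}

```text
t: 4.05
tool_pos: [0.5125, 0.0569, 0.0579]
tool_rot: [-1.36, 0.935, -0.937]
contact_force: [-0.7, 0.7, 0.2]
opening: 0.0342
```

```bash
python3 - <<'E'
from h import *
need([.5118,.057,.057],21)
E
```

```text
t 4.05 pos [0.5125 0.0569 0.0579] jawdeg 20.95 ydown [ 0.001 -0.    -1.   ] F [-0.7  0.7  0.2] T [0.01 0.03 0.01] open 0.0342 q6 -0.4
shift cm (tool now) [-0.04  0.09 -0.06] after-turn axes [-0.04  0.09 -0.06] turn [-0.001 -0.001  0.001]
```

Call:
{"method": "servo_tool", "body": {
  "commands": [0,0,0,0,0,-0.05,0.2,0,0,0,0,0,0,0,0,0,0,0,0,0,0,0,0,0,0,0,0,0,0,0,0,0,0,0,0],
  "grip_force": 25
}}

```text
t: 4.55
tool_pos: [0.5123, 0.0566, 0.0587]
tool_rot: [-1.36, 0.934, -0.937]
contact_force: [0.3, -0.7, -0.9]
opening: 0.011
```

```bash
python3 - <<'E'
from h import *
need([.5118,.057,.057],21); grab('wrist','w3')
E
python3 meas.py w3
```

```text
t 4.55 pos [0.5123 0.0566 0.0587] jawdeg 20.96 ydown [ 0.002 -0.001 -1.   ] F [ 0.3 -0.7 -0.9] T [-0.03  0.09  0.01] open 0.011 q6 -0.4
shift cm (tool now) [-0.06  0.17 -0.03] after-turn axes [-0.06  0.17 -0.03] turn [-0.002 -0.001  0.002]
body ((511.36859130859375, 59.24068832397461), (62.83626174926758, 51.71088790893555), 21.698314666748047)
tabtop 1479 [0.59938302 0.09105115 0.06119031] [0.60026153 0.09078744 0.06      ]
bar 4816 [0.51136724 0.05982297 0.0755    ] ((511.7871398925781, 57.58477020263672), (38.15968704223633, 37.41165542602539), 67.7493896484375) [0.51139523 0.05975177 0.07535423]
red 1474 [0.50726762 0.0706365  0.0755    ] ang 110.76274520180742
```

View pics/w3.png

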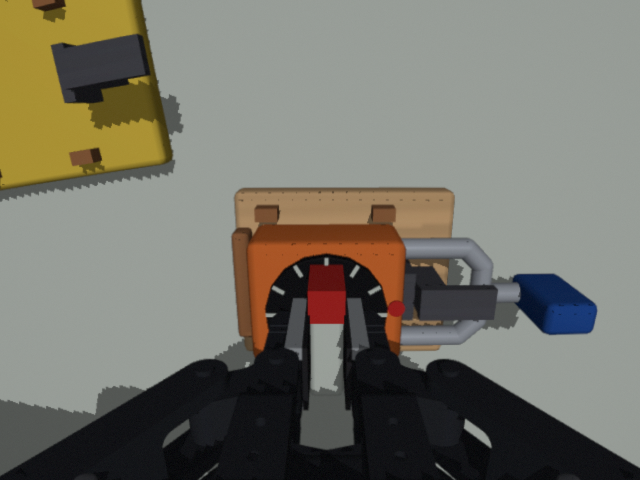

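The bar is gripped with the opening at 11 mm. I'll turn clockwise (+y) in stages.

Call:
{"method": "servo_tool", "body": {
  "commands": [0,0.1,0,0,0,0,0,0,0.1,0,0,0,0,0,0,0.1,0,0,0,0,0,0,0.1,0,0,0,0,0,0,0.1,0,0,0,0,0]
}}

```text
t: 5.1
tool_pos: [0.5128, 0.0567, 0.0587]
tool_rot: [-1.13, 1.318, -1.323]
contact_force: [0.7, 0.2, -1.3]
opening: 0.0113
```

```bash
python3 - <<'E'
from h import *
need([.512,.057,.0585],-69)
E
```

```text
t 5.1 pos [0.5128 0.0567 0.0587] jawdeg -8.77 ydown [ 0.004 -0.001 -1.   ] F [ 0.7  0.2 -1.3] T [-0.09 -0.06  0.01] open 0.0113 q6 0.12
shift cm (tool now) [-0.02  0.02 -0.08] after-turn axes [ 0.07  0.02 -0.06] turn [-0.003  1.051 -0.002]
```

Call:
{"method": "servo_tool", "body": {
  "commands": [-0.003,0.1,0,0,0,-0.05,0,0,0.1,0,0,0,0,0,0,0.1,0,0,0,0,0,0,0.1,0,0,0,0,0,0,0.1,0,0,0,0,0]
}}

```text
t: 5.6
tool_pos: [0.5133, 0.0562, 0.0587]
tool_rot: [-0.809, 1.682, -1.688]
contact_force: [-0.1, 0.1, -1.9]
opening: 0.0115
```

```bash
python3 - <<'E'
from h import *
need([.512,.057,.0585],-69)
E
```

```text
t 5.6 pos [0.5133 0.0562 0.0587] jawdeg -38.6 ydown [ 0.003 -0.002 -1.   ] F [-0.1  0.1 -1.9] T [-0.19  0.01 -0.03] open 0.0115 q6 0.64
shift cm (tool now) [ 0.02  0.02 -0.15] after-turn axes [ 0.09  0.02 -0.12] turn [-0.003  0.531 -0.002]
```

Call:
{"method": "servo_tool", "body": {
  "commands": [-0.003,0.1,0,0,0,-0.05,0,0,0.1,0,0,0,-0.05,0,0,0.1,0,0,0,0,0,0,0.1,0,0,0,0,0,0,0.1,0,0,0,0,0,0,0.03,0,0,0,0,0,0,0,0,0,0,0,0]
}}

```text
t: 6.3
tool_pos: [0.5135, 0.0556, 0.0587]
tool_rot: [-0.351, 2.03, -2.037]
contact_force: [0.3, 0.4, 1.3]
opening: 0.0111
```

```bash
python3 - <<'E'
from h import *
need([.512,.057,.0585],-69); grab('wrist','w4'); grab('top','t4')
a=load('t4')['frame'][:,:,::-1]; cv2.imwrite('pics/zt4.png',cv2.resize(a[210:310,270:380],None,fx=5,fy=5,interpolation=cv2.INTER_CUBIC))
E
```

```text
t 6.3 pos [0.5135 0.0556 0.0587] jawdeg -70.29 ydown [ 0.003 -0.003 -1.   ] F [0.3 0.4 1.3] T [-0.01  0.11 -0.01] open 0.0111 q6 1.19
shift cm (tool now) [ 0.09  0.02 -0.19] after-turn axes [ 0.09  0.02 -0.19] turn [-0.004 -0.022 -0.002]
```

View pics/w4.png

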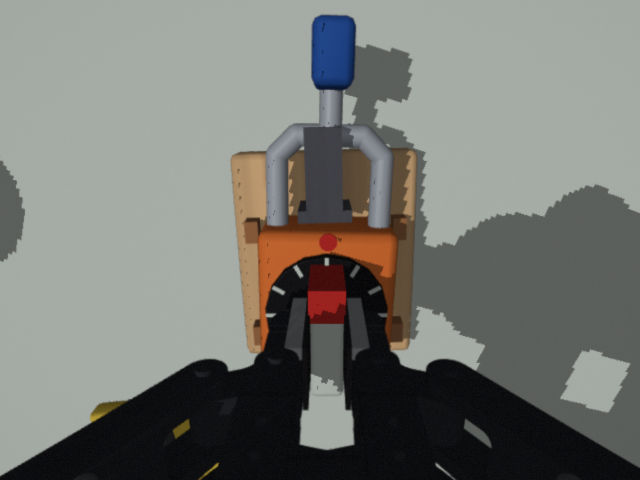

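The red end at (327,305) points straight at the red dot at (328,242). I'll release, back off and verify.

Call:
{"method": "servo_tool", "body": {
  "commands": [0,0,0,0,0,0,0.4,0,0,0,0,0,0,0.4,0,0,0,0,0,0,0.4,0,0,0,0,-1,0,0.4,0,0,0,0,-2,0,0.4,0,0,0,0,-2,0,0.4,0,0,0,0,-2,0,0.4,0,0,0,0,0,0,0.4]
}}

```text
t: 7.2
tool_pos: [0.5139, 0.056, 0.1338]
tool_rot: [-0.351, 2.027, -2.035]
contact_force: [0.6, 0.4, 0.7]
opening: 0.0346
```

```bash
python3 - <<'E'
from h import *
need([.6005,.0908,.13],-69); grab('wrist','w5')
E
python3 meas.py w5
```

```text
t 7.2 pos [0.5139 0.056  0.1338] jawdeg -70.13 ydown [ 0.005 -0.003 -1.   ] F [0.6 0.4 0.7] T [-0.04 -0.01 -0.03] open 0.0346 q6 1.19
shift cm (tool now) [-9.32  0.41 -0.34] after-turn axes [-9.33  0.38 -0.15] turn [-0.004 -0.02  -0.004]
body ((513.991455078125, 56.151126861572266), (63.317195892333984, 54.955078125), 18.610645294189453)
tabtop 1181 [0.60312838 0.08606163 0.06014425] [0.60313176 0.08605284 0.06      ]
bar 1837 [0.51468632 0.05632404 0.0755    ] ((514.135009765625, 55.86369323730469), (42.40571975708008, 12.049601554870605), 19.377178192138672) [0.51455643 0.05627594 0.07513556]
red 649 [0.52729938 0.06052165 0.0755    ] ang 18.407392410445766
```

View pics/w5.png

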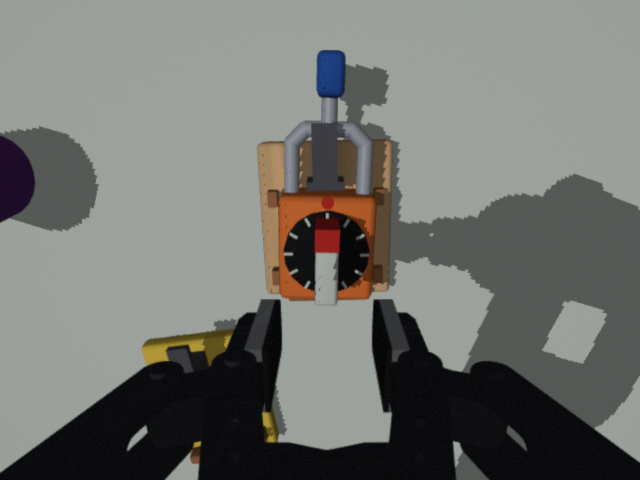

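The dial is home: the red end at (327,235) is in line with the dot at (328,203). The lock sat slightly round in its play, at about 18.6°, and the tab top is at about (0.603, 0.086). I'll move to the tab.

```bash
python3 - <<'E'
from h import *
need([.603,.0862,.034],-71)
E
```

```text
t 7.25 pos [0.513  0.056  0.1321] jawdeg -70.14 ydown [ 0.003 -0.003 -1.   ] F [1.  0.4 0.5] T [ 0.02  0.03 -0.04] open 0.034 q6 1.19
shift cm (tool now) [-9.47  9.83  0.19] after-turn axes [-9.49  9.81  0.08] turn [-0.003  0.015 -0.002]
```

Call:
{"method": "servo_tool", "body": {
  "commands": [-0.003,0.015,0,-2,0,0.05,0.4,0,0,0,-3,0,0.05,0.4,0,0,0,-3,0,0,0.4,0,0,0,-1.5,0,0,0.4,0,0,0,0,0,0,0.4]
}}

```text
t: 7.75
tool_pos: [0.6026, 0.0871, 0.1262]
tool_rot: [-0.347, 2.046, -2.044]
contact_force: [0.3, -0.4, 0.2]
opening: 0.0338
```

```bash
python3 - <<'E'
from h import *
need([.603,.0862,.034],-71); grab('wrist','w6')
E
python3 meas.py w6
```

```text
t 7.75 pos [0.6026 0.0871 0.1262] jawdeg -71.06 ydown [-0.006  0.    -1.   ] F [ 0.3 -0.4  0.2] T [-0.04  0.03 -0.03] open 0.0338 q6 1.26
shift cm (tool now) [-0.06  9.21  0.11] after-turn axes [-0.01  9.22  0.09] turn [ 0.002 -0.001  0.006]
body ((515.7265014648438, 56.46483612060547), (64.31120300292969, 54.96116256713867), 19.030067443847656)
tabtop 895 [0.60441554 0.0865477  0.05943394] [0.60460657 0.0866145  0.06      ]
bar 1248 [0.51690733 0.0571463  0.0755    ] ((516.085693359375, 56.83628845214844), (41.48141098022461, 12.365592956542969), 19.107534408569336) [0.51652889 0.05701592 0.07503294]
red 509 [0.52836263 0.06106924 0.0755    ] ang 18.904061664838636
```

View pics/w6.png

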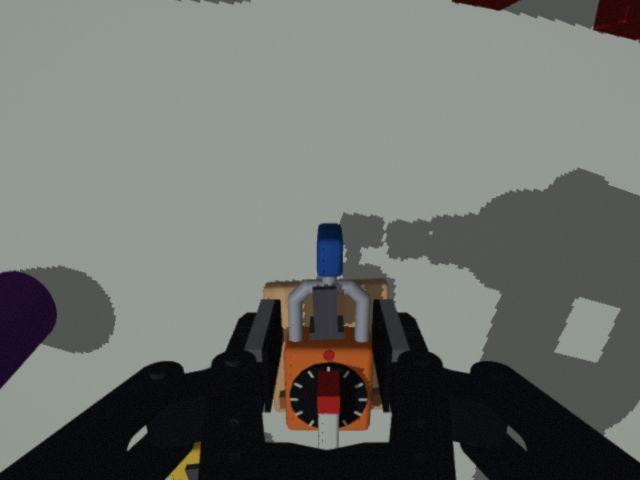

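Call:
{"method": "servo_tool", "body": {
  "commands": [0.002,0,0.006,-0.1,1.5,0.06,0.4,0,0,0,0,2.2,0,0.4,0,0,0,0,2.2,0,0.4,0,0,0,0,1.6,0,0.4,0,0,0,0,0.6,0,0.4,0,0,0,0,0,0,0.4]
}}

```text
t: 8.4
tool_pos: [0.5968, 0.0853, 0.039]
tool_rot: [-0.348, 2.046, -2.045]
contact_force: [0.5, 0.2, 0.2]
opening: 0.0341
```

```bash
python3 - <<'E'
from h import *
need([.604,.0866,.034],-71)
E
```

```text
t 8.4 pos [0.5968 0.0853 0.039 ] jawdeg -71.1 ydown [-0.007 -0.001 -1.   ] F [0.5 0.2 0.2] T [-0.01 -0.    0.06] open 0.0341 q6 1.26
shift cm (tool now) [-0.73  0.49  0.11] after-turn axes [-0.72  0.5   0.11] turn [ 0.002 -0.002  0.007]
```

Call:
{"method": "servo_tool", "body": {
  "commands": [0.002,0,0.007,-0.7,0.4,0.11,0.4,0,0,0,-0.1,0.1,0,0.4,0,0,0,0,0,0,0.4]
}}

```text
t: 8.7
tool_pos: [0.6067, 0.0869, 0.0358]
tool_rot: [-0.335, 2.04, -2.042]
contact_force: [-0.2, -0.5, 0.2]
opening: 0.0341
```

```bash
python3 - <<'E'
from h import *
need([.604,.0866,.034],-71)
E
```

```text
t 8.7 pos [0.6067 0.0869 0.0358] jawdeg -71.1 ydown [ 0.005 -0.    -1.   ] F [-0.2 -0.5  0.2] T [0.05 0.08 0.  ] open 0.0341 q6 1.26
shift cm (tool now) [ 0.26  0.18 -0.06] after-turn axes [ 0.26  0.18 -0.06] turn [-0.002 -0.002 -0.004]
```

Call:
{"method": "servo_tool", "body": {
  "commands": [0,0,0,0.2,0.1,-0.05,0.2,0,0,0,0,0,0,0,0,0,0,0,0,0,0,0,0,0,0,0,0,0,0,0,0,0,0,0,0],
  "grip_force": 35
}}

```text
t: 9.2
tool_pos: [0.6054, 0.0869, 0.036]
tool_rot: [-0.332, 2.039, -2.041]
contact_force: [0.3, -0.2, -0.6]
opening: 0.0131
```

```bash
python3 - <<'E'
from h import *
need([.604,.0866,.034],-71); grab('wrist','w7')
E
```

```text
t 9.2 pos [0.6054 0.0869 0.036 ] jawdeg -71.1 ydown [ 0.007  0.    -1.   ] F [ 0.3 -0.2 -0.6] T [ 0.07 -0.07  0.01] open 0.0131 q6 1.26
shift cm (tool now) [ 0.15  0.2  -0.02] after-turn axes [ 0.14  0.2  -0.02] turn [-0.002 -0.002 -0.007]
```

View pics/w7.png

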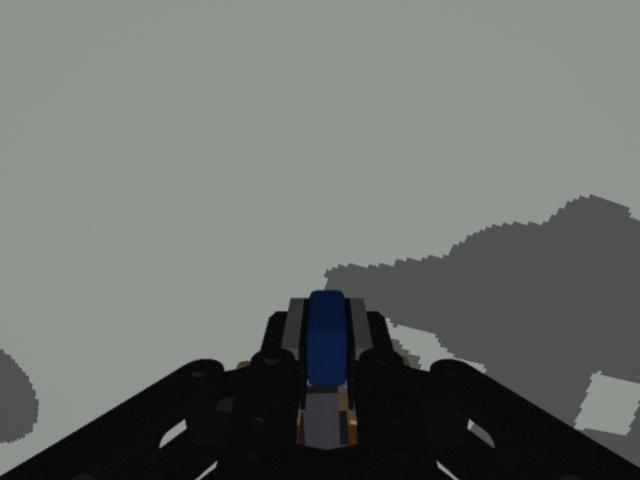

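The tab is between the pads at (327,338), with the opening at 13 mm. I'll pull along the lock's x axis (tool -x) in small steps.

Call:
{"method": "servo_tool", "body": {
  "commands": [0,0,0,-0.3,0,0,0,0,0,0,-0.4,0,0,0,0,0,0,-0.4,0,0,0,0,0,0,-0.4,0,0,0,0,0,0,-0.4,0,0,0]
}}

```text
t: 9.75
tool_pos: [0.6232, 0.0931, 0.0356]
tool_rot: [-0.337, 2.04, -2.043]
contact_force: [-1.9, -1.2, -0.2]
opening: 0.0131
```

```bash
python3 - <<'E'
from h import *
c=np.array([.6054,.0869,.036]); need(c+.026*np.array([np.cos(np.radians(20)),np.sin(np.radians(20)),0]),-71)
E
```

```text
t 9.75 pos [0.6232 0.0931 0.0356] jawdeg -71.09 ydown [ 0.003 -0.001 -1.   ] F [-1.9 -1.2 -0.2] T [-0.07  0.27  0.07] open 0.0131 q6 1.27
shift cm (tool now) [-0.72 -0.04 -0.04] after-turn axes [-0.72 -0.04 -0.04] turn [-0.002 -0.002 -0.002]
```

It has moved 18.8 mm against about 2 N, so it is sliding freely. I'll go on to the stop.

Call:
{"method": "servo_tool", "body": {
  "commands": [0,0,0,-0.3,0,0,0,0,0,0,-0.3,0,0,0,0,0,0,-0.2,0,0,0]
}}

```text
t: 10.05
tool_pos: [0.6302, 0.0957, 0.0348]
tool_rot: [-0.343, 2.041, -2.045]
contact_force: [-7.4, -2.8, 0.7]
opening: 0.0133
```

```bash
python3 - <<'E'
from h import *
c=np.array([.6054,.0869,.036]); need(c+.026*np.array([np.cos(np.radians(20)),np.sin(np.radians(20)),0]),-71)
E
```

```text
t 10.05 pos [0.6302 0.0957 0.0348] jawdeg -71.06 ydown [-0.002 -0.002 -1.   ] F [-7.4 -2.8  0.7] T [-0.43  1.36  0.04] open 0.0133 q6 1.28
shift cm (tool now) [ 0.03 -0.12 -0.02] after-turn axes [ 0.03 -0.12 -0.02] turn [-0.001 -0.001  0.002]
```

It is at the stop: 26 mm travelled, with the force rising to 8 N. I'll hold briefly, release, lift and back off to look.

Call:
{"method": "servo_tool", "body": {
  "commands": [0,0,0,-0.05,0,0,0,0,0,0,0,0,0,0,0,0,0,0,0,0,0,0,0,0,0,0,0,0.4,0,0,0,0,0,0,0.4,0,0,0,0,0,0,0.4,0,0,0,0,-1,0,0.4,0,0,0,0,-2.5,0,0.4,0,0,0,0,-3,0,0.8,0,0,0,1,-3,0,1,0,0,0,3,-1,0,1,0,0,0,4,0,0,1,0,0,0,3,0,0,1,0,0,0,0,0,0,1]
}}

```text
t: 11.45
tool_pos: [0.529, 0.0602, 0.1519]
tool_rot: [-0.325, 2.033, -2.039]
contact_force: [0.1, 0.1, 0.1]
opening: 0.0853
```

```bash
python3 - <<'E'
from h import *
st(); grab('wrist','w8'); grab('top','t8');grab('side','s8')
E
python3 meas.py w8
```

```text
t 11.45 pos [0.529  0.0602 0.1519] jawdeg -71.03 ydown [ 0.015 -0.001 -1.   ] F [0.1 0.1 0.1] T [ 0.02 -0.02 -0.03] open 0.0853 q6 1.21
body ((515.3695678710938, 56.5180549621582), (63.265586853027344, 55.0569953918457), 18.888919830322266)
tabtop 1011 [0.6273621  0.09512098 0.06056325] [0.62743912 0.09515155 0.06      ]
bar 1517 [0.51546865 0.05647168 0.0755    ] ((514.9939575195312, 56.44889831542969), (42.910614013671875, 11.789620399475098), 19.304664611816406) [0.51532312 0.05642131 0.07512077]
red 511 [0.52840903 0.06094993 0.0755    ] ang 19.089081943515694
```

View pics/w8.png

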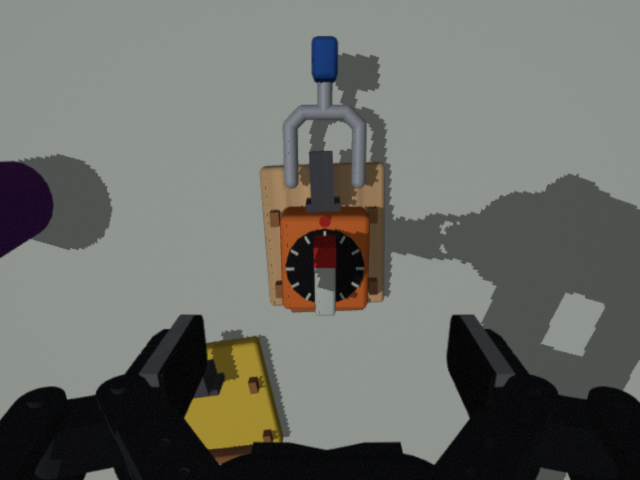

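The shackle is open: tab-to-body distance went from 0.0936 to 0.1185 m, a change of 25 mm, and the bow at (325,110) is clear of the hook at (321,160). The lock is still seated. Before gripping it I'll check how far back the open fingertips stand.

```bash
python3 - <<'E'
from h import *
for t,tz in (('w8',.1519),('w5',.1338)):
    im=load(t);P=cloud(im)
    k=im['depth'][300:420,130:520]; Q=P[300:420,130:520]
    m=(k>0)&(k<.19)&(Q[:,:,2]>.09)
    z=Q[m][:,2]; print(t,len(z),np.percentile(z,[0,1,3,10])-tz)
need([.515,.0565,.06],-71)
E
```

```text
w8 12215 [0.0119289  0.01453223 0.0168968  0.02170257]
w5 21219 [-0.00041414  0.00617108  0.01015122  0.02048804]
t 11.6 pos [0.532  0.0608 0.1524] jawdeg -70.99 ydown [ 0.017 -0.    -1.   ] F [ 0.7 -0.1  0.6] T [-0.03 -0.   -0.04] open 0.0858 q6 1.21
shift cm (tool now) [ 1.89  9.21 -0.2 ] after-turn axes [ 1.75  9.24 -0.14] turn [-0.006  0.    -0.016]
```

The open tips stand about 12 mm behind the TCP, so at 56 mm they will be roughly 5 to 6 mm behind. I'll target TCP z of about 0.013.

Call:
{"method": "servo_tool", "body": {
  "commands": [-0.006,0,-0.016,1.7,0,-0.15,1,0,0,0,0,2,0,1,0,0,0,0,2,0,1,0,0,0,0,2,0,1,0,0,0,0,1.5,0,1,0,0,0,0,0,0,1]
}}

```text
t: 12.2
tool_pos: [0.5238, 0.0583, 0.0778]
tool_rot: [-0.337, 2.038, -2.038]
contact_force: [-0.2, 0.6, 0.3]
opening: 0.0852
```

```bash
python3 - <<'E'
from h import *
need([.515,.0565,.013],-71); grab('wrist','w9')
E
python3 meas.py w9
```

```text
t 12.2 pos [0.5238 0.0583 0.0778] jawdeg -70.87 ydown [ 0.006  0.001 -1.   ] F [-0.2  0.6  0.3] T [ 0.02  0.03 -0.01] open 0.0852 q6 1.21
shift cm (tool now) [ 0.93  6.47 -0.13] after-turn axes [ 0.89  6.48 -0.11] turn [-0.001  0.002 -0.006]
body ((515.526611328125, 56.59296417236328), (63.29836654663086, 54.992774963378906), 19.12856101989746)
tabtop 1615 [0.62466937 0.09396571 0.06000825] [0.62467593 0.09397716 0.06      ]
bar 2986 [0.51610414 0.05670285 0.0755    ] ((515.2426147460938, 56.407737731933594), (43.513710021972656, 12.161855697631836), 19.69842529296875) [0.51591938 0.05664106 0.07516202]
red 1089 [0.52888086 0.06118331 0.0755    ] ang 19.324453533958433
```

View pics/w9.png

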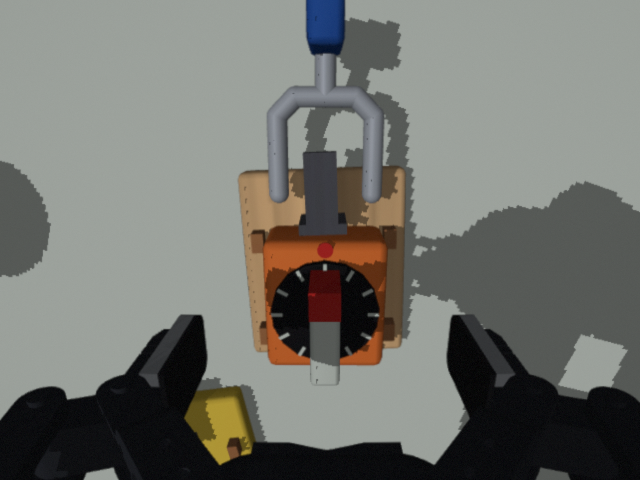

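Call:
{"method": "servo_tool", "body": {
  "commands": [-0.001,0.002,-0.006,0.7,0.5,-0.1,1,0,0,0,0.3,1.5,0,1,0,0,0,0,1.8,0,1,0,0,0,0,1.5,0,1,0,0,0,0,0.5,0,1,0,0,0,0,0,0,1]
}}

```text
t: 12.85
tool_pos: [0.5179, 0.0559, 0.021]
tool_rot: [-0.332, 2.036, -2.04]
contact_force: [0.5, -0.4, -0.5]
opening: 0.0852
```

```bash
python3 - <<'E'
from h import *
need([.515,.0565,.013],-71)
E
```

```text
t 12.85 pos [0.5179 0.0559 0.021 ] jawdeg -70.97 ydown [ 0.009 -0.    -1.   ] F [ 0.5 -0.4 -0.5] T [-0.01  0.06 -0.01] open 0.0852 q6 1.2
shift cm (tool now) [ 0.26  0.8  -0.15] after-turn axes [ 0.25  0.8  -0.15] turn [-0.003  0.001 -0.008]
```

Call:
{"method": "servo_tool", "body": {
  "commands": [-0.003,0,-0.008,0.25,0.75,-0.15,1,0,0,0,0,0.1,0,1,0,0,0,0,0,0,1]
}}

```text
t: 13.15
tool_pos: [0.5159, 0.0565, 0.0132]
tool_rot: [-0.34, 2.04, -2.041]
contact_force: [-0.0, -0.4, 0.4]
opening: 0.0851
```

```bash
python3 - <<'E'
from h import *
need([.515,.0565,.013],-71)
E
```

```text
t 13.15 pos [0.5159 0.0565 0.0132] jawdeg -70.97 ydown [ 0.002 -0.    -1.   ] F [-0.  -0.4  0.4] T [-0.02 -0.01 -0.02] open 0.0851 q6 1.2
shift cm (tool now) [ 0.08  0.02 -0.03] after-turn axes [ 0.08  0.02 -0.03] turn [-0.001  0.001 -0.002]
```

Call:
{"method": "servo_tool", "body": {
  "commands": [0,0,0,0,0,0,0.6,0,0,0,0,0,0,0.5,0,0,0,0,0,0,0.5,0,0,0,0,0,0,0.5,0,0,0,0,0,0,0.5,0,0,0,0,0,0,0.5],
  "grip_force": 40
}}

```text
t: 13.75
tool_pos: [0.5166, 0.0565, 0.0143]
tool_rot: [-0.338, 2.039, -2.041]
contact_force: [-0.2, -0.9, -0.9]
opening: 0.0556
```

```bash
python3 - <<'E'
from h import *
st(); grab('wrist','w10'); grab('side','s10')
E
```

```text
t 13.75 pos [0.5166 0.0565 0.0143] jawdeg -70.96 ydown [ 0.004 -0.    -1.   ] F [-0.2 -0.9 -0.9] T [ 0.05  0.05 -0.  ] open 0.0556 q6 1.2
```

View pics/w10.png

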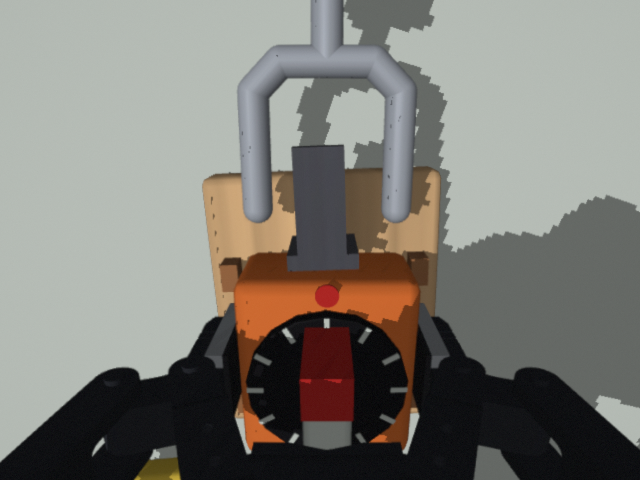

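The body is held between the pads with the opening at 55.6 mm, and the pads clear the cheeks at (230,270) and (415,267). I'll lift straight up, slowly at first.

Call:
{"method": "servo_tool", "body": {
  "commands": [0,0,0,0,0,0,0.2,0,0,0,0,-0.4,0,0.2,0,0,0,0,-0.6,0,0.2,0,0,0,0,-0.8,0,0.2,0,0,0,0,-0.8,0,0.2,0,0,0,0,0,0,0.2]
}}

```text
t: 14.45
tool_pos: [0.5148, 0.0566, 0.0408]
tool_rot: [-0.342, 2.041, -2.041]
contact_force: [0.2, 0.6, -3.7]
opening: 0.0551
```

```bash
python3 - <<'E'
from h import *
st(); grab('wrist','w11'); s=grab('side','s11')['frame'][:,:,::-1]
cv2.imwrite('pics/zs11.png',cv2.resize(s[165:295,220:370],None,fx=4,fy=4,interpolation=cv2.INTER_CUBIC))
E
```

```text
t 14.45 pos [0.5148 0.0566 0.0408] jawdeg -70.96 ydown [ 0.001 -0.    -1.   ] F [ 0.2  0.6 -3.7] T [-0.03 -0.05  0.04] open 0.0551 q6 1.2
```

View pics/w11.png

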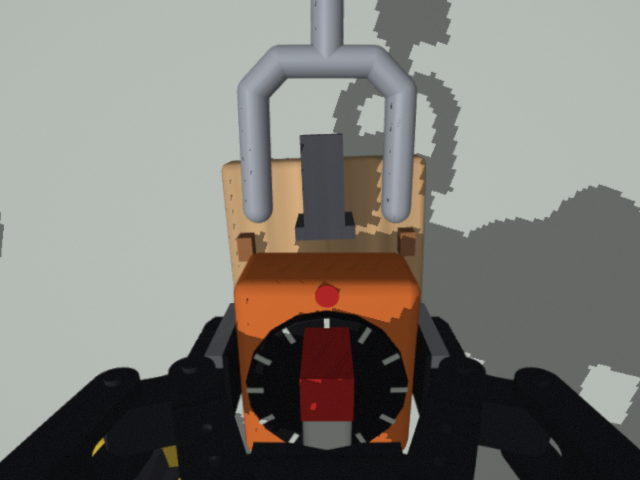

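View pics/zs11.png

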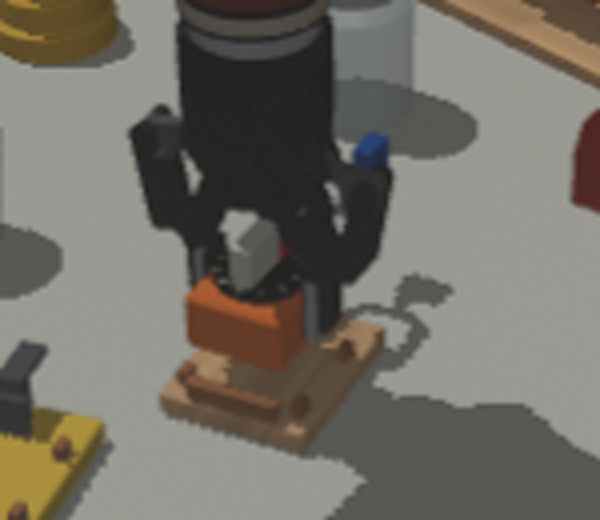

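The lock is free of the latch and rising level, and the load agrees with its weight. I'll lift further, then carry it to the mat.

Call:
{"method": "servo_tool", "body": {
  "commands": [0,0,0,0,-1,0,0.2,0,0,0,0,-1.5,0,0.2,0,0,0,0,-2,0,0.2,0,0,0,0,-2,0,0.2,0,0,0,0,-2,0,0.2,0,0,0,0,-1.5,0,0.2,0,0,0,0,-0.8,0,0.2,0,0,0,0,0,0,0.2]
}}

```text
t: 15.35
tool_pos: [0.5119, 0.0566, 0.1525]
tool_rot: [-0.349, 2.045, -2.043]
contact_force: [-0.2, 0.5, -4.6]
opening: 0.0555
```

Call:
{"method": "servo_tool", "body": {
  "commands": [0,0,0,0.3,0,1,0.2,0,0,0,0.7,0,2,0.2,0,0,0,0.9,0,2.6,0.2,0,0,0,0.9,0,2.6,0.2,0,0,0,0.9,0,2.6,0.2,0,0,0,0.9,0,2.6,0.2,0,0,0,0.9,0,2.6,0.2,0,0,0,0.9,0,2.6,0.2,0,0,0,0.9,0,2.6,0.2,0,0,0,0.9,0,2.6,0.2,0,0,0,0.9,0,2.6,0.2,0,0,0,0.9,0,2.6,0.2,0,0,0,0.8,0,2.2,0.2,0,0,0,0.5,0,1.5,0.2,0,0,0,0.3,0,0.8,0.2,0,0,0,0,0,0,0.2]
}}

```text
t: 16.95
tool_pos: [0.4974, -0.3168, 0.1303]
tool_rot: [-0.38, 2.074, -2.039]
contact_force: [-0.2, 0.4, -4.2]
opening: 0.0555
```

```bash
python3 - <<'E'
from h import *
need([.518,-.309,.155],-71)
E
```

```text
t 16.95 pos [ 0.4974 -0.3168  0.1303] jawdeg -71.07 ydown [-0.037  0.011 -0.999] F [-0.2  0.4 -4.2] T [0.01 0.02 0.  ] open 0.0555 q6 0.56
shift cm (tool now) [-2.13 -2.54 -0.13] after-turn axes [-2.21 -2.47 -0.07] turn [ 0.022 -0.001  0.032]
```

Call:
{"method": "servo_tool", "body": {
  "commands": [0.01,0,0.015,-0.7,-0.8,-0.05,0.2,0.01,0,0.015,-0.7,-0.8,-0.05,0.2,0,0,0,-0.5,-0.6,0,0.2,0,0,0,-0.2,-0.2,0,0.2,0,0,0,0,0,0,0.2,0,0,0,0,0,0,0.2,0,0,0,0,0,0,0.2]
}}

```text
t: 17.65
tool_pos: [0.5203, -0.3044, 0.157]
tool_rot: [-0.344, 2.04, -2.037]
contact_force: [-0.2, -1.5, -4.4]
opening: 0.0551
```

```bash
python3 - <<'E'
from h import *
need([.518,-.309,.155],-71); grab('wrist','w12'); t=grab('top','t12')['frame'][:,:,::-1]; s=grab('side','s12')
cv2.imwrite('pics/zt12.png',cv2.resize(t[200:340,420:580],None,fx=4,fy=4,interpolation=cv2.INTER_CUBIC))
im=load('w12');P=cloud(im);h=cv2.cvtColor(im['frame'],cv2.COLOR_RGB2HSV)
m=(cv2.inRange(h,np.array((3,150,60)),np.array((15,255,255)))>0)&(P[:,:,2]>.17)
q=P[m]; z=np.percentile(q[:,2],95); q=q[abs(q[:,2]-z)<.004]
A=np.c_[q[:,:2]-q[:,:2].mean(0),np.ones(len(q))]; c=np.linalg.lstsq(A,q[:,2],rcond=None)[0]; print('orange top',len(q),q.mean(0),'slopes',c[:2])
m=(cv2.inRange(h,np.array((100,120,40)),np.array((125,255,255)))>0)&(P[:,:,2]>.15); print('tab',m.sum(),P[m].mean(0) if m.any() else '')
st()
E
```

```text
t 17.65 pos [ 0.5203 -0.3044  0.157 ] jawdeg -70.75 ydown [ 0.002  0.002 -1.   ] F [-0.2 -1.5 -4.4] T [-0.04  0.01  0.02] open 0.0551 q6 0.58
shift cm (tool now) [0.37 0.2  0.36] after-turn axes [0.37 0.2  0.36] turn [ 0.001  0.004 -0.002]
orange top 10402 [ 0.53274472 -0.29973535  0.18799775] slopes [-0.00714124  0.00147235]
tab 0 
t 17.8 pos [ 0.52   -0.3045  0.1566] jawdeg -70.78 ydown [ 0.001  0.002 -1.   ] F [-0.1 -0.1 -3.6] T [ 0.    0.03 -0.01] open 0.0556 q6 0.58
```

View pics/w12.png

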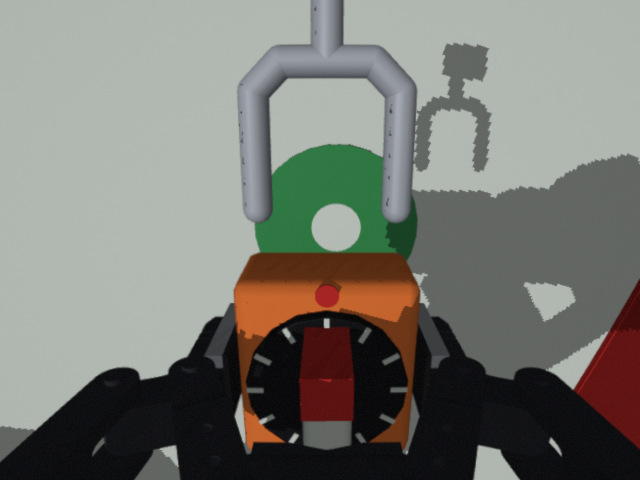

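View pics/s12.png

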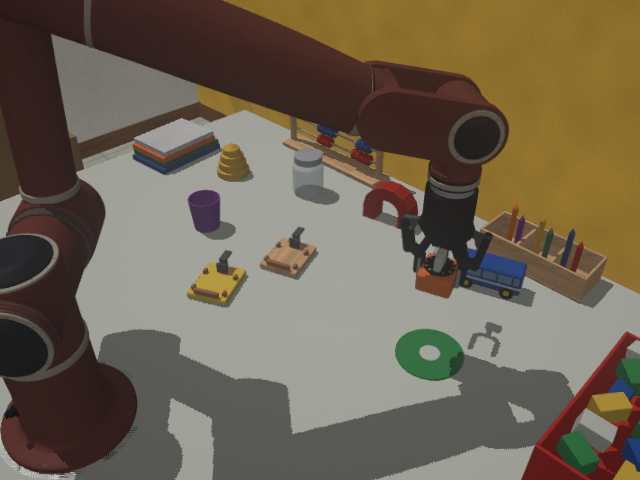

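View pics/zt12.png

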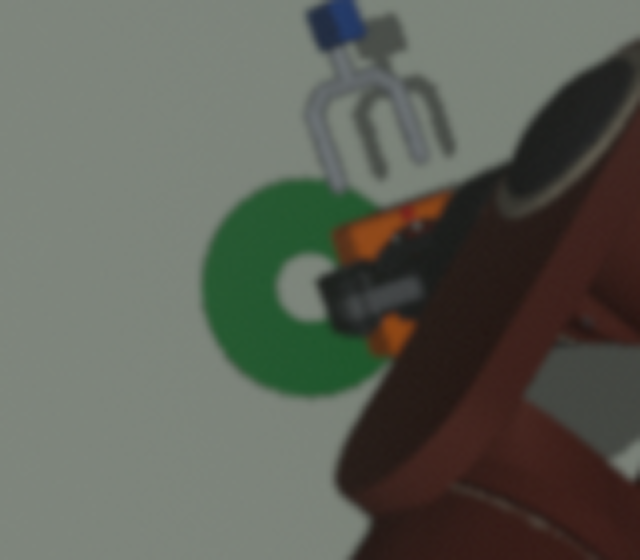

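```bash
python3 - <<'E'
from h import *
im=load('w12'); print(onplane(im,[[336,227.5]],.003))
im=load('s12'); h=cv2.cvtColor(im['frame'],cv2.COLOR_RGB2HSV); g=cv2.inRange(h,np.array((45,100,30)),np.array((80,255,255))); g[:320]=0;g[390:]=0;g[:,:380]=0;g[:,480:]=0
c=max(cv2.findContours(g,0,1)[0],key=cv2.contourArea); print(onplane(im,[cv2.fitEllipse(c)[0]],.003))
a=load('s12')['frame'].astype(int);b=load('side0')['frame'].astype(int)
for n,(x,y) in dict(cup=(205,211),jar=(308,172),stack=(233,162),arch=(390,205),bus=(505,270)).items(): print(n,abs(a-b)[y-15:y+15,x-15:x+15].mean().round(1))
o,_=st(); print('dq',abs(o['dq']).max())
E
```

```text
[[ 0.51666251 -0.31238711  0.003     ]]
[[ 0.51263192 -0.31213435  0.003     ]]
cup 11.5
jar 19.6
stack 15.6
arch 11.8
bus 11.2
t 17.8 pos [ 0.52   -0.3045  0.1566] jawdeg -70.78 ydown [ 0.001  0.002 -1.   ] F [-0.1 -0.1 -3.6] T [ 0.    0.03 -0.01] open 0.0556 q6 0.58
dq 0.0022198164486925674
```

The three views agree on the mat middle to within about 5 mm, and the lock is within about 1 cm of it. It is level, still, about 17 cm up and open. The toys look unmoved in the side view. I'll hand it in.

```bash
python3 - <<'E'
from h import *
print(ticket.finish_job()); st()
E
```

```text
the job is handed in; nothing more can be done
None
the job is handed in; nothing more can be done
```

I handed the job in after about 18 s of the 72 s. The lock is still in the gripper, open and held over the green mat; the system gives no verdict.

- **Dial:** I turned it 90° clockwise (3 notches). After release, the red end lined up with the red dot to within about 1°.
- **Shackle:** I pulled the tab 26 mm to its stop. The camera showed the tab 25 mm further from the body, with the lock still in the latch.
- **Lock:** I gripped it by its long sides at 40 N and lifted it straight out. The pads stand 55.6 mm apart on the 56 mm body.

**Last checks:**
- The load on the wrist was about 3.6 N, which fits the lock's weight.
- The tilt was about 0.01 rad, the arm was still, and the lock centre was about 17 cm above the table.
- In the wrist view, the shackle bow looked the same as before the lift, so it is still open.
- The lock is within about 1 cm of the mat's middle. Three views of the mat disagreed by up to 5 mm, well inside the 40 mm allowed.

**Disagreed or unconfirmed:**
- While still in the latch, the lock turned about 2.5° within its play as I turned the dial.
- A pixel comparison of the other toys before and after was inconclusive, possibly because of changed light or shadows. By eye, all five stand where they were in the side view, and nothing I did brought the arm near them.

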